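Set the canvas prop at its fourth click and lock it

ROBOT

A 6-joint arm with a two-finger parallel gripper is mounted at the origin on the work surface. World frame = base frame: x ahead of the robot, y to its left, z up, the work surface at z = 0. Lengths are in m, angles in rad, forces in N, time in s.
With the tool pointing down it reaches from about 0.275 to 0.85 m from the base axis. Payload 19 kg.
Tool frame: the origin (TCP) lies on the centre line of the jaws, within the pads' length; the fingertips stand 14 mm ahead of it and the grasp point (between the pads) lies 5 mm behind it; z points along the fingers, y is the line along which they close (so a half turn about z gives the same grasp; the last joint's range is limited). The gripper opens to 85 mm and grips with 20 to 120 N. Pads are 22 mm wide; open, the fingers measure 114 mm over their backs; the gripper's body (76 mm by 85 mm) begins 54 mm behind the grasp point. The pads swing forward as they close: fully open they stand 13 mm farther back than shut.
Start: joints at [1.006, 0.15, 1.437, -0, 1.554, -0.134], TCP at [0.24, 0.522, 0.224] pointing down, gripper open.
Joint ranges: [-2.8, 2.8], [-0.68, 2.1], [0.12, 2.68], [-1.39, 4.53], [0.16, 2.79], [-2.81, 2.81]. Speed limits (rad/s): [1.89, 1.89, 2.22, 3.01, 3.01, 3.01].

INTERFACE

Orientations are given as a unit quaternion [w, x, y, z].
In Python, from workcell import * gives the robot as it stands. The module is installed in compiled form; this text tells all that it offers.
- The arm moves only by the tool send_rows, never from a script. Its argument "motion" is a list of rows, each a list of 5 numbers: the shift along the tool's x, y, z in units of 25 mm (1.0 is 25 mm), then the turn about the tool's z in units of 8 degrees (1.0 is 8 degrees), then the closure, from -1 (fully open) to 1 (shut). In form: [[tx, ty, tz, spin, grip], ...]. A call has 1 to 5 rows; each row shifts and turns the commanded pose from where the row before left it, along the tool's axes as they then stand; what a row does not reach is not made up. A row lasts 1/8 s, in which the tool goes at most 62.5 mm and 10.7 degrees, less where a joint would pass 70% of its speed; a pose out of reach is approached as far as the arm can. A call is refused whole if a number of a shift passes 1 or a number of a turn 1, either way. A call with a gripper value outside its range is refused whole. The fingers move at their own pace and stop on an object; the grip force is fixed at half the most. Time passes only in rows, so rows that do not move let the fingers close. It gives the time, the measured TCP pose, the force, the opening and the grip force at its end, in the units of the state.
- get_obs(): the state, without advancing time (a new reading comes with each control period).
- read_camera(name): name is "scene" or "top" or "wrist"; returns a dict with "color" (480x640x3 uint8, red, green, blue), "fx", "fy", "cx", "cy" (pixels), "pose" (4x4, takes a point from camera to world coordinates); the wrist camera has in their place "mount" (4x4, takes a point from camera to tool coordinates, whose origin is the TCP and whose axes are the flange's). Camera axes: x right, y down, z forward; pixel columns grow to the right and rows downward; lengths in m; the calibration is good to about 2 mm. A picture is of the moment at which its call begins: read the wrist's pose just before it. There is no depth.
- job_done(): hands the job in; it is judged then, once.
The state is a dict: "time_s": time; "joint_pos": joint angles; "joint_vel": joint speeds; "effort": joint torques, N m; "ee_pos": TCP position; "eef_rot": TCP orientation; "ft_force": force on the tool from outside, world axes, zero at the start; "torque": the same for the moment, N m; "finger_gap": finger opening in m; "grasp_force": force on a finger pad.
Only numpy, scipy, OpenCV 4.12 (cv2) and the standard library are available. Lean on these libraries where they do the work, as an engineer would, in place of code of your own. Each camera call takes 0.05 s, during which the arm holds its last target. There are 200 camera calls.

TASK

Raise the blue head of the yellow ratchet prop until the orange pawl has clicked past exactly four notches, lower it gently until the pawl itself carries it (do not let it drop, and do not press it down hard), and let go. Then push the red lock tab gently all the way in towards the column, and leave the paints and other things on the bench where they are.

Things in the scene. Friction and masses are not known exactly. Their poses are not given: they have to be found in the camera images.
- prop: The ratchet prop that holds a canvas edge off the bench: yellow base plate screwed to the bench, cannot move (165 x 110 x 10 mm: x -60 to 105, y -55 to 55), with a yellow upright sleeve, 32 x 46 mm in plan, up to z 125 mm, open on its +x side. Origin: on the bench, on the column's upright axis; z up, +x from the column towards the red lock tab
- column (a joint): height of the column in m: 0 = fully down (the start), grows as it is raised, end of travel 0.100. It slides straight up and down, cannot turn, weighs 0.55 to 0.85 kg and falls freely when let go, until a tooth rests on the pawl, which holds it rigidly. Falling 2 mm or more counts as dropping; 30 N between column and pawl is pressing hard
- tooth (a point): underside of the top tooth at its outer edge, on the column's +x face; moves with the column. Six steel teeth, 14 mm apart, stand out 8 mm, sloping above, flat below. Raised, each pushes the sprung pawl outwards: the pull grows over some 7 mm by 6 to 10 N above the weight, fades within 3 to 4 mm as the nose slips off the edge (at last pushing up a little), then the pawl snaps in: the click
- pawl_place (a point): about where the orange pawl's nose is, on the sleeve's open +x side (fixed point of the prop). The steel bracket that carries the pawl was bolted on at a height nobody measured, up to 5 mm above or below: the first tooth comes to rest with the column at 0.015 to 0.025, the next every 0.014, so the fourth at 0.057 to 0.067. The pawl lets the column up, never down
- head (a point): centre of the blue steel head on top of the column, the part to grip: 36 mm along prop x, 40 mm along prop y, 40 mm high (20 above and below this point), with black rubber on its two y faces and, on top at its two x edges, lips 6 mm wide and 10 mm high. Axes as the prop's. Starts 165 mm above the bench; the nearest thing below it is the sleeve's top, 40 mm below this point when down
- lock (a joint): travel of the lock bolt in m: 0 to 0.006 at the start, 0.030 = fully in, at a hard stop, its steel bar close behind the pawl, which then cannot open. Slides along prop -x (towards the column), stays where it is left; friction about 2.5 N; 25 N on it is too hard
- lock_tab (a point): on the outer (+x) face of the red upright lock tab, 5 mm below its top edge, mid-width. The tab is 10 mm thick along prop x, 30 wide along y, 50 high, and moves with the bolt. With the lock at 0 this point lies 116 mm from the column's axis along prop +x, 122 mm above the bench. Axes as the prop's. Beside and beyond it the space is free down to the base plate
- blue_jar: closed blue paint jar, 52 mm across, 60 mm high, standing near the prop; origin at its foot. Bystander
- tape_roll: yellow roll of tape lying flat near the prop, 90 mm across, 24 mm high; origin under its centre. Bystander
- green_bottle: green paint bottle, 54 mm across, 150 mm high; origin at its foot. Bystander
- paint_can: paint can with orange label, 90 mm across, 110 mm high; origin at its foot. Bystander
- water_mug: white mug, 76 mm across, 85 mm high; origin at its foot. Bystander
- brush: paint brush lying on the bench; origin under its middle. Bystander
- plate: shallow white palette plate, 200 mm across, 18 mm high; origin under its centre. Bystander

How it is judged:
On the way, in this order (a step that is already met when the one before it is completed fails the run):
1. the column rests on the pawl at the fourth notch, let go (value of joint column between 0.055 and 0.069 m and contact force between column and pawl above 3 N and contact force between the fingers and column below 0.1 N), for 0.2 s.
2. the lock bolt is pushed fully in (value of joint lock above 0.027 m), for 0.1 s.
At the end, for the whole second after the job is handed in: The column rests by its own weight (more than 3 N) on the pawl at the fourth notch (column height between 55 and 69 mm; the third and fifth notches lie outside this), and the lock bolt is within 3 mm of fully in (30 mm) (value of joint column between 0.055 and 0.069 m and contact force between column and pawl above 3 N and value of joint lock above 0.027 m); the robot touches nothing.
It fails at once if the column drops (falls faster than 0.18 m/s) (velocity of joint column below -0.18 m/s).
It fails at once if the column is pressed onto the pawl with more than 30 N (contact force between column and pawl above 30 N).
It fails at once if the lock is pushed with more than 25 N (contact force between anything else and lock above 25 N).
It fails at once if a bystander is moved more than 15 mm (distance of any of blue_jar, tape_roll, green_bottle, paint_can, water_mug, brush, plate from where it was at the start of the episode above 0.015 m).
It also fails if it takes over 72 s, if anything falls off the work surface, if the arm or the gripper's body presses on something with over 40 N, if the wrist force passes 120 N, or if a joint passes its speed limit or range.

## Working session

There is one attempt and no reset: what is moved stays moved. The work goes in short steps, Python scripts to look and compute and a tool call to move; the robot and the scene stay as the last step left them, time stands still between calls to the robot, and variables do not carry over. Pictures are saved under pics/ and viewed, at most 10 in all, crops included, and the job is handed in when it is done.

Besides the shell and the picture viewer there is one more tool, called after "Call:" in YAML: its name, and indented under it one key for each argument. send_rows: Moves the arm, as the interface text tells. Its arguments: {"type":"object","properties":{"motion":{"type":"array","items":{"type":"array","items":{"type":"number"}}}},"required":["motion"]}

```bash
mkdir -p pics; python3 - <<'E'
from workcell import *
import cv2,numpy as np
o=get_obs();print(o)
ims=[]
for n in("scene","top","wrist"):
    c=read_camera(n);cv2.imwrite(f"pics/{n}0.png",c["color"][:,:,::-1]);np.savez(f"pics/{n}0.npz",**c)
    print(n,[round(float(c[k]),1) for k in("fx","fy","cx","cy")]);print(np.round(c.get("pose",c.get("mount")),3))
E
```

```text
{'time_s': 0.0, 'joint_pos': array([ 1.00604133e+00,  1.50956093e-01,  1.43802138e+00, -1.56559344e-05,
        1.55380343e+00, -1.34010872e-01]), 'joint_vel': array([ 0.00193584, -0.00089676,  0.0002925 ,  0.00053532,  0.00072036,
        0.00034753]), 'effort': array([-3.70781301e-03, -7.13020778e+01, -5.70891881e+01, -4.02157193e-04,
        8.45355447e-03,  7.78826552e-05]), 'ee_pos': array([0.23997926, 0.52224482, 0.22319731]), 'eef_rot': array([-1.96025986e-04,  2.13710735e-01,  9.76896806e-01, -5.60910071e-04]), 'ft_force': array([-0.05988624,  0.04419034, -0.03082939]), 'torque': array([ 0.00400022, -0.02018317,  0.01321615]), 'grasp_force': 0.0, 'finger_gap': 0.08505386579007514}
scene [531.2, 531.2, 323.2, 237.1]
[[ 0.597  0.415 -0.686  1.285]
 [ 0.802 -0.328  0.5   -0.61 ]
 [-0.018 -0.849 -0.528  0.775]
 [ 0.     0.     0.     1.   ]]
top [621.4, 621.4, 331.3, 236.4]
[[ 0.027 -0.991  0.131  0.279]
 [-1.    -0.026  0.006 -0.02 ]
 [-0.002 -0.131 -0.991  1.63 ]
 [ 0.     0.     0.     1.   ]]
wrist [348.7, 348.7, 318.9, 243.5]
[[ 0.001 -0.964 -0.267  0.069]
 [ 1.     0.     0.    -0.001]
 [-0.    -0.267  0.964 -0.151]
 [ 0.     0.     0.     1.   ]]
```

View pics/scene0.png

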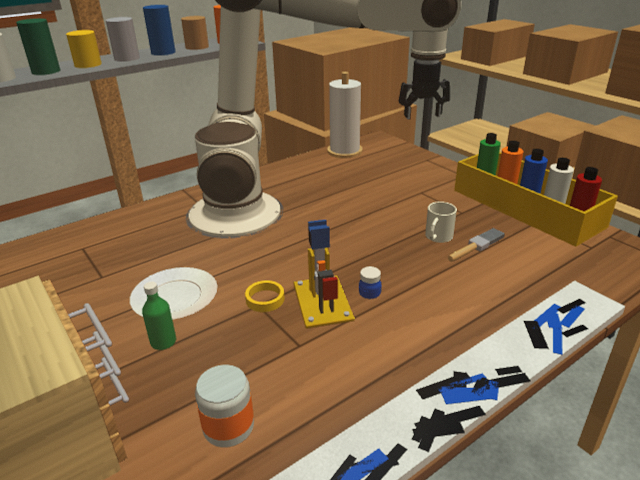

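View pics/top0.png

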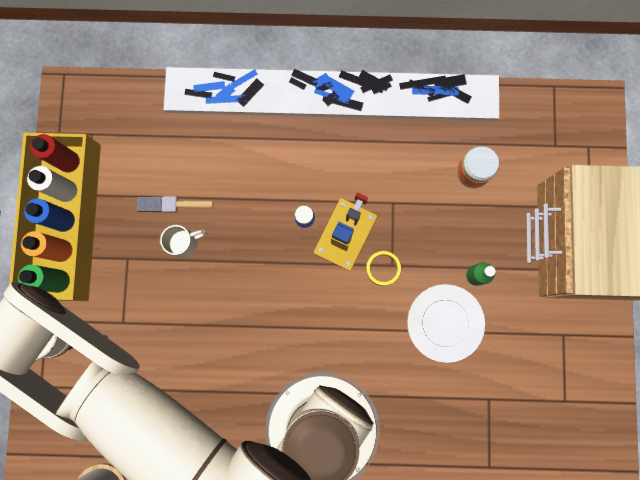

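The scene and top pictures show the prop, with its head at about (343,233) in the top view and its red tab at (361,198). The jar is at (304,216) and the tape at (383,268). In the scene view the head is at about (318,235) and the tab at (328,288).

```bash
cat > h.py <<'E'
import cv2,numpy as np
def load(n): return dict(np.load(f"pics/{n}.npz"))
def ray(c,p,T=None):
    T=c["pose"] if T is None else T
    d=np.array([(p[0]-c["cx"])/c["fx"],(p[1]-c["cy"])/c["fy"],1.]);return T[:3,3],T[:3,:3]@d
def onz(c,p,z,T=None):
    o,d=ray(c,p,T);return o+d*(z-o[2])/d[2]
def tri(rs):
    A=0;b=0
    for o,d in rs:
        d=d/np.linalg.norm(d);P=np.eye(3)-np.outer(d,d);A=A+P;b=b+P@o
    return np.linalg.solve(A,b)
def proj(c,X,T=None):
    T=c["pose"] if T is None else T
    q=T[:3,:3].T@(np.asarray(X)-T[:3,3]);return np.array([c["fx"]*q[0]/q[2]+c["cx"],c["fy"]*q[1]/q[2]+c["cy"]])
def mask(img,lo,hi,roi):
    m=cv2.inRange(cv2.cvtColor(img,cv2.COLOR_RGB2HSV),np.array(lo),np.array(hi));k=np.zeros_like(m);x0,y0,x1,y1=roi;k[y0:y1,x0:x1]=m[y0:y1,x0:x1];return k
def big(m): return max(cv2.findContours(m,cv2.RETR_EXTERNAL,cv2.CHAIN_APPROX_NONE)[0],key=cv2.contourArea)[:,0,:]
E
python3 - <<'E'
from h import *
t=load("top0");s=load("scene0")
y=mask(t["color"],(20,120,60),(35,255,255),(310,190,385,275))
y[250:,366:]=0
h=cv2.convexHull(big(y));r=cv2.minAreaRect(h);b=cv2.boxPoints(r)
W=np.array([onz(t,p,.01) for p in b]);print("plate",W.round(4).tolist(),W.mean(0).round(4))
e=W[1]-W[0],W[2]-W[1];print([np.linalg.norm(v) for v in e],[np.degrees(np.arctan2(v[1],v[0])) for v in e])
for n,c,roi in(("top",t,(325,215,365,250)),("scene",s,(300,212,335,255))):
    m=mask(c["color"],(105,100,40),(125,255,255),roi);p=big(m);print(n,"head",p.min(0),p.max(0),p.mean(0))
for n,c,roi in(("top",t,(345,185,375,210)),("scene",s,(312,265,345,305))):
    m=mask(c["color"],(0,150,60),(6,255,255),roi)|mask(c["color"],(174,150,60),(180,255,255),roi);p=big(m);print(n,"tab",p.min(0),p.max(0),cv2.minAreaRect(p))
a=cv2.resize(t["color"][185:285,285:415],None,fx=5,fy=5,interpolation=2)[:,:,::-1]
cv2.imwrite("pics/ct.png",a)
a=cv2.resize(s["color"][210:335,260:400],None,fx=4.5,fy=4.5,interpolation=2)[:,:,::-1];cv2.imwrite("pics/cs.png",a)
E
```

```text
plate [[0.4503, 0.0367, 0.01], [0.5994, -0.0305, 0.01], [0.5531, -0.1297, 0.01], [0.4052, -0.0617, 0.01]] [ 0.502  -0.0463  0.01  ]
[np.float64(0.16352702506541159), np.float64(0.10949582581272174)] [np.float64(-24.257544008290942), np.float64(-114.98596740148176)]
top head [332 222] [352 241] [342.43636364 231.72727273]
scene head [309 223] [328 231] [317.97826087 226.95652174]
top tab [355 193] [367 203] ((360.7000427246094, 197.6000213623047), (12.521980285644531, 6.708203315734863), 26.56505012512207)
scene tab [322 277] [336 299] ((329.0, 288.0), (22.0, 14.0), 90.0)
```

View pics/ct.png

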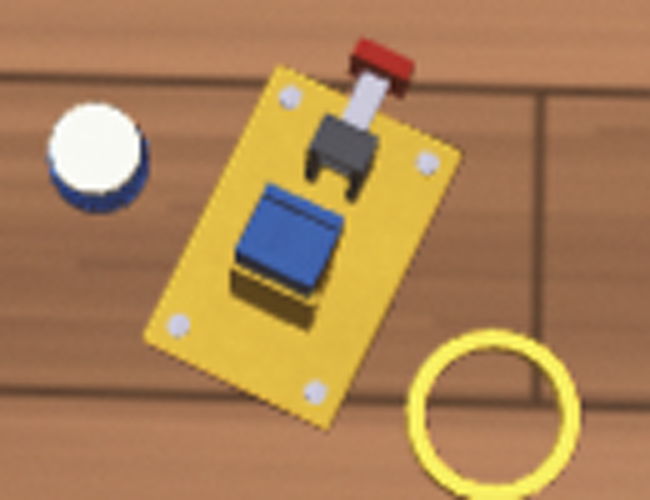

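View pics/cs.png

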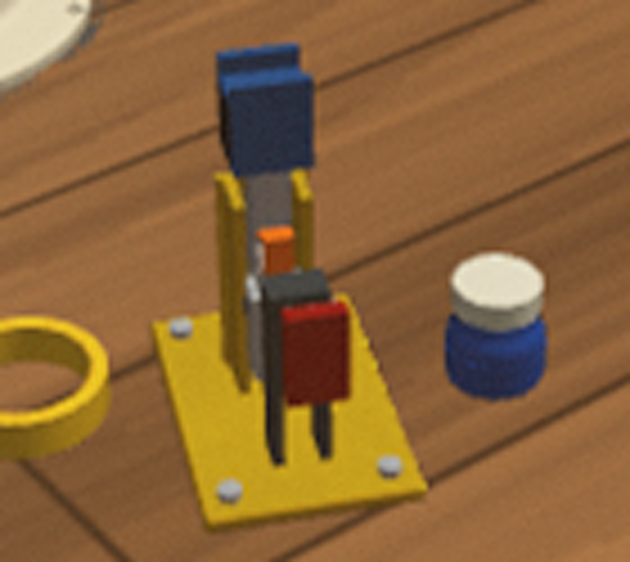

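The crops show the head's +x lip edge at about (338.6,221.8)-(353.6,228.4) in the top view. In the scene view, the +x face has its upper edge at (309.3,227.8)-(329.3,226.0) and its lower edge at (311.1,249.5)-(329.5,246.7). The tab's outer face is at x 322-336, y 277-299. I'll triangulate these.

```bash
python3 - <<'E'
from h import *
t=load("top0");s=load("scene0")
R=lambda a,b:tri([ray(t,a),ray(s,b)])
A=R((338.6,221.8),(329.3,226.));B=R((353.6,228.4),(309.3,227.8));print("lip edge",A.round(4),B.round(4))
d=A-B;yaw=np.degrees(np.arctan2(d[1],d[0]))-90;print("yaw",yaw,np.linalg.norm(d))
ex=np.array([np.cos(np.radians(-24.6)),np.sin(np.radians(-24.6)),0])
print("axis from lip",((A+B)/2-.018*ex).round(4))
# tab outer top edge: crop top (360,38)-(413,67); scene (283,308)-(348,302)
a=R((285+361/5,185+38/5),(260+348/4.5,210+303/4.5));b=R((285+413/5,185+66/5),(260+284/4.5,210+309/4.5));print("tab",a.round(4),b.round(4))
o=np.array([.4815,-.0369,0]);print("tab in prop x",((a+b)/2-o)@ex)
for n,p,z in(("jar",(304,214),.06),("tape",(383,268),.024)):print(n,onz(t,p,z).round(3))
E
```

```text
lip edge [ 0.5044 -0.0268  0.1956] [ 0.488  -0.0642  0.1976]
yaw -23.61692518016642 0.040935025681404724
axis from lip [ 0.4799 -0.038   0.1966]
tab [ 0.5887 -0.0711  0.1289] [ 0.5751 -0.097   0.1295]
tab in prop x 0.11091395697832991
jar [0.543 0.061 0.06 ]
tape [ 0.413 -0.147  0.024]
```

Call:
send_rows:
  motion:
    - [-1, -0.9, -0.3, 0, -1]
    - [-1, -0.9, -0.3, 0, -1]
    - [-1, -0.9, -0.3, 0, -1]
    - [-1, -0.9, -0.3, 0, -1]
    - [-1, -0.9, -0.3, 0, -1]

```text
time_s: 0.78
ee_pos: [0.3069, 0.367, 0.2614]
eef_rot: [-0.0, 0.214, 0.977, -0.0]
ft_force: [0.4, -0.3, -0.4]
finger_gap: 0.0853
grasp_force: 0.0
```

Call:
send_rows:
  motion:
    - [-1, -0.9, -0.3, 0, -1]
    - [-1, -0.9, 0, 0, -1]
    - [-1, -0.9, 0, 0, -1]
    - [-1, -0.9, 0, 0, -1]
    - [-1, -0.9, 0, 0, -1]

```text
time_s: 1.4
ee_pos: [0.3735, 0.2125, 0.2687]
eef_rot: [-0.0, 0.214, 0.977, -0.0]
ft_force: [0.3, 0.5, -0.0]
finger_gap: 0.0851
grasp_force: 0.0
```

Call:
send_rows:
  motion:
    - [-1, -0.9, 0, 0, -1]
    - [-1, -0.9, 0, 0, -1]
    - [-1, -0.9, 0, 0, -1]
    - [-1, -0.9, 0, 0, -1]
    - [-1, -0.9, 0, 0, -1]

```text
time_s: 2.02
ee_pos: [0.4402, 0.0581, 0.2687]
eef_rot: [-0.0, 0.214, 0.977, -0.0]
ft_force: [-0.2, 0.1, 0.1]
finger_gap: 0.0853
grasp_force: 0.0
```

Call:
send_rows:
  motion:
    - [-1, -0.9, 0, 0, -1]
    - [-1, -0.9, 0, 0, -1]
    - [-0.5, -0.5, 0, 0, -1]
    - [0, 0, 0, 0, -1]

```text
time_s: 2.52
ee_pos: [0.4727, -0.0197, 0.2685]
eef_rot: [-0.0, 0.214, 0.977, -0.0]
ft_force: [-0.7, 0.8, 0.7]
finger_gap: 0.0852
grasp_force: 0.0
```

```bash
python3 - <<'E'
from workcell import *
from h import *
o=get_obs();c=read_camera("wrist");cv2.imwrite("pics/w1.png",c["color"][:,:,::-1])
np.savez("pics/w1.npz",ee=o["ee_pos"],q=o["eef_rot"],**c);print(o["ee_pos"],o["eef_rot"])
E
```

```text
[ 0.47274373 -0.01969508  0.26851913] [-3.55188943e-04  2.14405204e-01  9.76744737e-01 -2.38286310e-05]
```

View pics/w1.png

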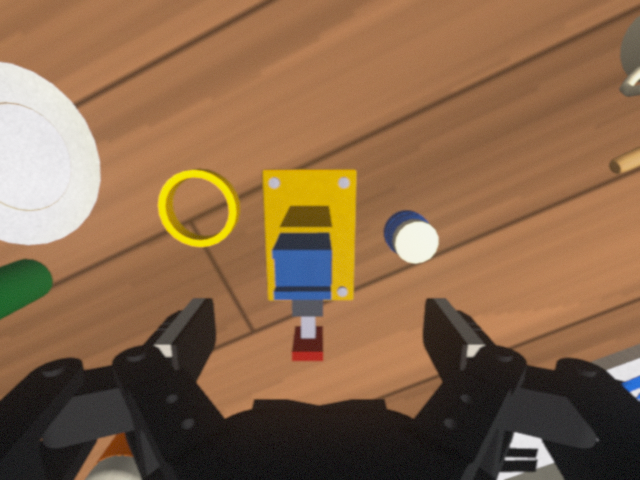

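The wrist picture shows the prop square to the image, so the yaw already matches. The blue head spans columns 274-331 and rows 234-300, and the tab is at (308,345).

```bash
python3 - <<'E'
from h import *
from scipy.spatial.transform import Rotation as Ro
w=load("w1");T=np.eye(4);q=w["q"];T[:3,:3]=Ro.from_quat([q[1],q[2],q[3],q[0]]).as_matrix();T[:3,3]=w["ee"]
R=T[:3,:3].copy();W=T@w["mount"]
m=mask(w["color"],(105,100,40),(125,255,255),(260,220,345,305));p=big(m);print(p.min(0),p.max(0))
# front lip row edges near bottom, z=.195 ; +x edge of head
x0,x1=p[:,0].min(),p[:,0].max()+1
for z in(.185,.195):
    for r in(291,300):
        a=[onz(w,(x,r),z,W) for x in(x0,x1)];c=(a[0]+a[1])/2;print(z,r,np.linalg.norm(a[1]-a[0]).round(4),"c",c.round(4),"tool",(R.T@(c-w["ee"])/.025).round(2))
C=np.array([.4807,-.0375,.195]);print("est head in tool units",(R.T@(C-w["ee"])/.025).round(2))
# plate sides and far edge at z .01
g=[onz(w,p,.01,W) for p in((263.5,171),(356,171),(356,285))];print("plate far edge mid",((g[0]+g[1])/2).round(4),"yaw edge",np.degrees(np.arctan2(*(g[1]-g[0])[[1,0]])))
tx=-R[:,0];print("axis from plate",((g[0]+g[1])/2+.06*tx).round(4), "prop x deg",np.degrees(np.arctan2(tx[1],tx[0])))
E
```

```text
[273 249] [330 288]
0.185 291 0.042 c [ 0.4964 -0.0448  0.185 ] tool [-1.28 -0.52  3.34]
0.185 300 0.0423 c [ 0.5028 -0.0479  0.185 ] tool [-1.56 -0.52  3.34]
0.195 291 0.0402 c [ 0.4927 -0.0425  0.195 ] tool [-1.11 -0.5   2.94]
0.195 300 0.0405 c [ 0.4988 -0.0455  0.195 ] tool [-1.38 -0.5   2.94]
est head in tool units [-0.59 -0.51  2.94]
plate far edge mid [ 0.4299 -0.0123  0.01  ] yaw edge 65.27009022885385
axis from plate [ 0.4844 -0.0375  0.01  ] prop x deg -24.761274094913407
```

Call:
send_rows:
  motion:
    - [-0.66, -0.5, 0, 0, -1]
    - [0, 0, 1, 0, -1]
    - [0, 0, 1, 0, -1]
    - [0, 0, 1, 0, -1]
    - [0, 0, 0.9, 0, -1]

```text
time_s: 3.2
ee_pos: [0.4826, -0.0374, 0.1705]
eef_rot: [-0.0, 0.213, 0.977, -0.0]
ft_force: [0.7, 0.1, 0.5]
finger_gap: 0.0855
grasp_force: 0.0
```

Call:
send_rows:
  motion:
    - [0, 0, 0.5, 0, -1]
    - [0, 0, 0, 0, -1]
    - [0, 0, 0, 0, -1]

```text
time_s: 3.58
ee_pos: [0.4829, -0.0375, 0.1597]
eef_rot: [0.001, 0.214, 0.977, -0.0]
ft_force: [0.8, 0.0, -0.3]
finger_gap: 0.085
grasp_force: 0.0
```

Call:
send_rows:
  motion:
    - [0, 0, 0, 0, 0]
    - [0, 0, 0, 0, 0.1]
    - [0, 0, 0, 0, 0.2]
    - [0, 0, 0, 0, 0.4]
    - [0, 0, 0, 0, 1]

```text
time_s: 4.2
ee_pos: [0.4827, -0.0372, 0.1594]
eef_rot: [0.0, 0.214, 0.977, 0.0]
ft_force: [-0.2, 2.8, 5.5]
finger_gap: 0.0389
grasp_force: 61.1
```

Call:
send_rows:
  motion:
    - [0, 0, 0, 0, 1]
    - [0, 0, 0, 0, 1]
    - [0, 0, 0, 0, 1]
    - [0, 0, 0, 0, 1]

```text
time_s: 4.7
ee_pos: [0.4827, -0.0372, 0.1594]
eef_rot: [0.0, 0.214, 0.977, 0.0]
ft_force: [-0.5, 4.0, 5.8]
finger_gap: 0.0389
grasp_force: 61.1
```

Call:
send_rows:
  motion:
    - [0, 0, -0.08, 0, 1]
    - [0, 0, -0.08, 0, 1]
    - [0, 0, -0.08, 0, 1]
    - [0, 0, 0, 0, 1]

```text
time_s: 5.2
ee_pos: [0.4826, -0.0372, 0.1647]
eef_rot: [0.0, 0.214, 0.977, 0.0]
ft_force: [4.4, 2.3, -6.8]
finger_gap: 0.0386
grasp_force: 61.3
```

Call:
send_rows:
  motion:
    - [0, 0, -0.08, 0, 1]
    - [0, 0, 0, 0, 1]

```text
time_s: 5.45
ee_pos: [0.4826, -0.0372, 0.1666]
eef_rot: [0.0, 0.214, 0.977, 0.0]
ft_force: [4.8, 2.5, -6.5]
finger_gap: 0.0388
grasp_force: 61.4
```

Call:
send_rows:
  motion:
    - [0, 0, -0.08, 0, 1]
    - [0, 0, 0, 0, 1]

```text
time_s: 5.7
ee_pos: [0.4826, -0.0372, 0.1686]
eef_rot: [0.0, 0.214, 0.977, 0.0]
ft_force: [4.2, 2.3, -6.5]
finger_gap: 0.0385
grasp_force: 61.4
```

Call:
send_rows:
  motion:
    - [0, 0, -0.08, 0, 1]
    - [0, 0, 0, 0, 1]

```text
time_s: 5.95
ee_pos: [0.4826, -0.0372, 0.1706]
eef_rot: [0.0, 0.214, 0.977, 0.0]
ft_force: [4.9, 2.8, -6.4]
finger_gap: 0.0387
grasp_force: 61.4
```

Call:
send_rows:
  motion:
    - [0, 0, -0.08, 0, 1]
    - [0, 0, 0, 0, 1]

```text
time_s: 6.2
ee_pos: [0.4826, -0.0372, 0.1724]
eef_rot: [-0.0, 0.214, 0.977, 0.0]
ft_force: [5.5, 2.3, -8.1]
finger_gap: 0.0385
grasp_force: 62.1
```

Call:
send_rows:
  motion:
    - [0, 0, -0.08, 0, 1]
    - [0, 0, 0, 0, 1]

```text
time_s: 6.45
ee_pos: [0.4826, -0.0372, 0.1742]
eef_rot: [-0.0, 0.214, 0.977, 0.0]
ft_force: [6.9, 2.9, -10.9]
finger_gap: 0.0388
grasp_force: 62.5
```

Call:
send_rows:
  motion:
    - [0, 0, -0.08, 0, 1]
    - [0, 0, 0, 0, 1]

```text
time_s: 6.7
ee_pos: [0.4826, -0.0372, 0.176]
eef_rot: [-0.0, 0.214, 0.977, 0.0]
ft_force: [8.8, 2.0, -14.4]
finger_gap: 0.0386
grasp_force: 63.1
```

Call:
send_rows:
  motion:
    - [0, 0, -0.08, 0, 1]
    - [0, 0, 0, 0, 1]

```text
time_s: 6.95
ee_pos: [0.4826, -0.0372, 0.1782]
eef_rot: [-0.0, 0.214, 0.977, 0.0]
ft_force: [6.3, 2.3, -10.0]
finger_gap: 0.0384
grasp_force: 64.0
```

Call:
send_rows:
  motion:
    - [0, 0, -0.08, 0, 1]
    - [0, 0, 0, 0, 1]

```text
time_s: 7.2
ee_pos: [0.4826, -0.0372, 0.1805]
eef_rot: [-0.0, 0.214, 0.977, 0.0]
ft_force: [5.1, 3.3, -6.0]
finger_gap: 0.0387
grasp_force: 64.3
```

Call:
send_rows:
  motion:
    - [0, 0, -0.08, 0, 1]
    - [0, 0, 0, 0, 1]

```text
time_s: 7.45
ee_pos: [0.4827, -0.0372, 0.1827]
eef_rot: [0.0, 0.214, 0.977, 0.0]
ft_force: [3.8, 3.1, -4.8]
finger_gap: 0.0386
grasp_force: 64.5
```

Call:
send_rows:
  motion:
    - [0, 0, -0.08, 0, 1]
    - [0, 0, 0, 0, 1]

```text
time_s: 7.7
ee_pos: [0.4826, -0.0372, 0.1846]
eef_rot: [0.0, 0.214, 0.977, 0.0]
ft_force: [4.8, 2.8, -7.7]
finger_gap: 0.0388
grasp_force: 64.4
```

Call:
send_rows:
  motion:
    - [0, 0, -0.08, 0, 1]
    - [0, 0, -0.08, 0, 1]
    - [0, 0, -0.08, 0, 1]
    - [0, 0, 0, 0, 1]

```text
time_s: 8.2
ee_pos: [0.4826, -0.0372, 0.1899]
eef_rot: [-0.0, 0.214, 0.977, 0.0]
ft_force: [7.5, 2.3, -13.2]
finger_gap: 0.0387
grasp_force: 63.5
```

Call:
send_rows:
  motion:
    - [0, 0, -0.08, 0, 1]
    - [0, 0, -0.08, 0, 1]
    - [0, 0, 0, 0, 1]

```text
time_s: 8.57
ee_pos: [0.4826, -0.0372, 0.1944]
eef_rot: [-0.0, 0.214, 0.977, 0.0]
ft_force: [4.5, 2.8, -6.4]
finger_gap: 0.0389
grasp_force: 64.2
```

Call:
send_rows:
  motion:
    - [0, 0, -0.08, 0, 1]
    - [0, 0, 0, 0, 1]

```text
time_s: 8.82
ee_pos: [0.4826, -0.0372, 0.1967]
eef_rot: [0.0, 0.214, 0.977, 0.0]
ft_force: [5.0, 2.9, -4.8]
finger_gap: 0.0387
grasp_force: 64.6
```

Call:
send_rows:
  motion:
    - [0, 0, -0.08, 0, 1]
    - [0, 0, -0.08, 0, 1]
    - [0, 0, -0.08, 0, 1]
    - [0, 0, 0, 0, 1]

```text
time_s: 9.32
ee_pos: [0.4826, -0.0372, 0.2021]
eef_rot: [-0.0, 0.214, 0.977, 0.0]
ft_force: [6.4, 2.6, -10.5]
finger_gap: 0.0386
grasp_force: 63.8
```

Call:
send_rows:
  motion:
    - [0, 0, -0.08, 0, 1]
    - [0, 0, -0.08, 0, 1]
    - [0, 0, -0.08, 0, 1]
    - [0, 0, 0, 0, 1]

```text
time_s: 9.82
ee_pos: [0.4826, -0.0372, 0.2084]
eef_rot: [-0.0, 0.214, 0.977, 0.0]
ft_force: [5.0, 2.8, -6.9]
finger_gap: 0.0383
grasp_force: 64.4
```

Call:
send_rows:
  motion:
    - [0, 0, -0.08, 0, 1]
    - [0, 0, 0, 0, 1]

```text
time_s: 10.07
ee_pos: [0.4826, -0.0372, 0.2107]
eef_rot: [0.0, 0.214, 0.977, 0.0]
ft_force: [4.4, 3.6, -4.8]
finger_gap: 0.0384
grasp_force: 64.8
```

Call:
send_rows:
  motion:
    - [0, 0, -0.08, 0, 1]
    - [0, 0, -0.08, 0, 1]
    - [0, 0, -0.08, 0, 1]
    - [0, 0, 0, 0, 1]

```text
time_s: 10.58
ee_pos: [0.4826, -0.0372, 0.2161]
eef_rot: [-0.0, 0.214, 0.977, 0.0]
ft_force: [6.5, 3.0, -9.7]
finger_gap: 0.0384
grasp_force: 64.0
```

Call:
send_rows:
  motion:
    - [0, 0, -0.08, 0, 1]
    - [0, 0, -0.08, 0, 1]
    - [0, 0, -0.08, 0, 1]
    - [0, 0, 0, 0, 1]

```text
time_s: 11.08
ee_pos: [0.4826, -0.0372, 0.2224]
eef_rot: [-0.0, 0.214, 0.977, 0.0]
ft_force: [6.1, 3.6, -7.7]
finger_gap: 0.0387
grasp_force: 64.3
```

Call:
send_rows:
  motion:
    - [0, 0, -0.08, 0, 1]
    - [0, 0, 0, 0, 1]

```text
time_s: 11.32
ee_pos: [0.4826, -0.0372, 0.2247]
eef_rot: [0.0, 0.214, 0.977, 0.0]
ft_force: [5.2, 3.1, -4.6]
finger_gap: 0.0383
grasp_force: 64.8
```

Call:
send_rows:
  motion:
    - [0, 0, -0.08, 0, 1]
    - [0, 0, 0, 0, 1]

```text
time_s: 11.58
ee_pos: [0.4826, -0.0372, 0.2266]
eef_rot: [-0.0, 0.214, 0.977, 0.0]
ft_force: [5.6, 3.0, -5.7]
finger_gap: 0.0382
grasp_force: 64.6
```

Call:
send_rows:
  motion:
    - [0, 0, -0.04, 0, 1]
    - [0, 0, 0, 0, 1]

```text
time_s: 11.82
ee_pos: [0.4826, -0.0372, 0.2275]
eef_rot: [-0.0, 0.214, 0.977, 0.0]
ft_force: [5.1, 2.0, -6.0]
finger_gap: 0.0385
grasp_force: 64.6
```

Call:
send_rows:
  motion:
    - [0, 0, -0.04, 0, 1]
    - [0, 0, 0, 0, 1]

```text
time_s: 12.08
ee_pos: [0.4826, -0.0372, 0.2282]
eef_rot: [-0.0, 0.214, 0.977, 0.0]
ft_force: [5.6, 2.3, -9.8]
finger_gap: 0.0385
grasp_force: 64.0
```

Call:
send_rows:
  motion:
    - [0, 0, 0.03, 0, 1]
    - [0, 0, 0.03, 0, 1]
    - [0, 0, 0, 0, 1]

```text
time_s: 12.45
ee_pos: [0.4826, -0.0372, 0.2269]
eef_rot: [-0.0, 0.214, 0.977, 0.0]
ft_force: [5.3, 2.6, -7.6]
finger_gap: 0.0386
grasp_force: 64.5
```

Call:
send_rows:
  motion:
    - [0, 0, 0.02, 0, 1]
    - [0, 0, 0, 0, 1]

```text
time_s: 12.7
ee_pos: [0.4826, -0.0372, 0.2264]
eef_rot: [-0.0, 0.214, 0.977, 0.0]
ft_force: [5.4, 3.1, -7.1]
finger_gap: 0.0386
grasp_force: 64.5
```

Call:
send_rows:
  motion:
    - [0, 0, 0.02, 0, 1]
    - [0, 0, 0, 0, 1]

```text
time_s: 12.95
ee_pos: [0.4826, -0.0372, 0.2259]
eef_rot: [-0.0, 0.214, 0.977, 0.0]
ft_force: [5.0, 3.7, -6.5]
finger_gap: 0.0386
grasp_force: 64.5
```

Call:
send_rows:
  motion:
    - [0, 0, 0.02, 0, 1]
    - [0, 0, 0, 0, 1]

```text
time_s: 13.2
ee_pos: [0.4826, -0.0372, 0.2254]
eef_rot: [-0.0, 0.214, 0.977, 0.0]
ft_force: [5.0, 3.1, -7.2]
finger_gap: 0.0385
grasp_force: 64.5
```

Call:
send_rows:
  motion:
    - [0, 0, 0.02, 0, 1]
    - [0, 0, 0, 0, 1]

```text
time_s: 13.45
ee_pos: [0.4826, -0.0372, 0.2249]
eef_rot: [-0.0, 0.214, 0.977, 0.0]
ft_force: [5.9, 2.5, -7.2]
finger_gap: 0.0382
grasp_force: 64.5
```

Call:
send_rows:
  motion:
    - [0, 0, 0.02, 0, 1]
    - [0, 0, 0, 0, 1]

```text
time_s: 13.7
ee_pos: [0.4826, -0.0372, 0.2246]
eef_rot: [-0.0, 0.214, 0.977, 0.0]
ft_force: [5.0, 2.5, -6.0]
finger_gap: 0.0385
grasp_force: 64.8
```

Call:
send_rows:
  motion:
    - [0, 0, 0.01, 0, 1]
    - [0, 0, 0, 0, 1]

```text
time_s: 13.95
ee_pos: [0.4826, -0.0372, 0.2245]
eef_rot: [0.0, 0.214, 0.977, 0.0]
ft_force: [4.5, 2.3, -3.3]
finger_gap: 0.0387
grasp_force: 64.9
```

Call:
send_rows:
  motion:
    - [0, 0, 0.01, 0, 1]
    - [0, 0, 0, 0, 1]

```text
time_s: 14.2
ee_pos: [0.4826, -0.0372, 0.2244]
eef_rot: [0.0, 0.214, 0.977, 0.0]
ft_force: [4.0, 3.2, -1.4]
finger_gap: 0.0385
grasp_force: 65.2
```

Call:
send_rows:
  motion:
    - [0, 0, 0.01, 0, 1]
    - [0, 0, 0, 0, 1]

```text
time_s: 14.45
ee_pos: [0.4827, -0.0372, 0.2243]
eef_rot: [0.0, 0.214, 0.977, 0.0]
ft_force: [2.7, 4.5, -0.4]
finger_gap: 0.0388
grasp_force: 65.5
```

Call:
send_rows:
  motion:
    - [0, 0, 0.01, 0, 1]
    - [0, 0, 0, 0, 1]

```text
time_s: 14.7
ee_pos: [0.4827, -0.0372, 0.2242]
eef_rot: [0.0, 0.214, 0.977, 0.0]
ft_force: [3.0, 4.3, 2.7]
finger_gap: 0.0385
grasp_force: 65.8
```

Call:
send_rows:
  motion:
    - [0, 0, 0, 0, -1]
    - [0, 0, 0, 0, -1]
    - [0, 0, 0, 0, -1]
    - [0, 0, 0, 0, -1]
    - [0, 0, 0, 0, -1]

```text
time_s: 15.32
ee_pos: [0.4825, -0.0375, 0.2238]
eef_rot: [-0.0, 0.214, 0.977, -0.0]
ft_force: [0.4, 0.5, -0.2]
finger_gap: 0.0858
grasp_force: 0.0
```

```bash
python3 - <<'E'
from workcell import *
from h import *
c=read_camera("scene");o=load("scene0")
cv2.imwrite("pics/s2.png",cv2.resize(c["color"][170:310,250:390],None,fx=4,fy=4,interpolation=2)[:,:,::-1])
b=lambda i:big(mask(i,(105,100,40),(125,255,255),(290,180,345,255)))
print(b(o["color"]).min(0),b(c["color"]).min(0),b(c["color"]).max(0))
E
```

```text
[309 223] [308 193] [328 206]
```

View pics/s2.png

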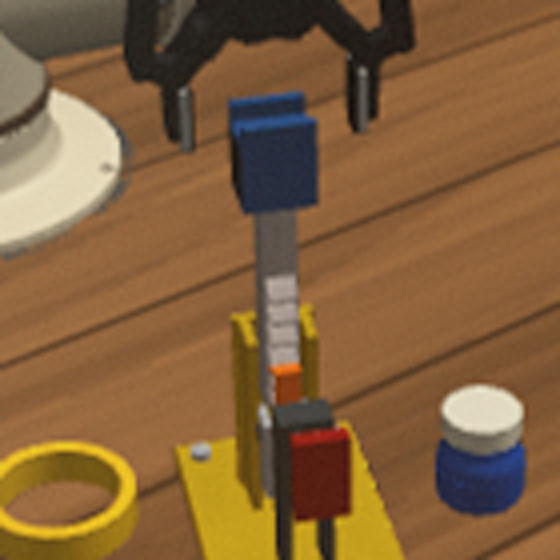

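The scene picture shows four teeth above the orange pawl, at rows 275-362 of the crop. The head stands free and the fingers are open beside it. The column rests at about 64 mm, so the next step is the lock tab.

Call:
send_rows:
  motion:
    - [0, 0, -0.5, 0, -1]
    - [0, 0, -1, 0, -1]
    - [0, 0, -1, 0, -1]
    - [-0.5, 0, -0.2, 0, -1]
    - [-1, 0, 0, 0, -1]

```text
time_s: 16.0
ee_pos: [0.5173, -0.0533, 0.2919]
eef_rot: [0.001, 0.214, 0.977, -0.0]
ft_force: [0.4, -0.5, 0.4]
finger_gap: 0.0854
grasp_force: 0.0
```

Call:
send_rows:
  motion:
    - [-1, 0, 0, 0, -1]
    - [-1, 0, 0, 0, 1]
    - [-1, 0, 0, 0, 1]
    - [-1, 0, 0, 0, 1]
    - [-0.4, 0, 0, 0, 1]

```text
time_s: 16.62
ee_pos: [0.6175, -0.0997, 0.2899]
eef_rot: [-0.001, 0.214, 0.977, -0.0]
ft_force: [0.0, -0.4, -0.6]
finger_gap: 0.0122
grasp_force: 0.0
```

Call:
send_rows:
  motion:
    - [0, 0, 1, 0, 1]
    - [0, 0, 1, 0, 1]
    - [0, 0, 1, 0, 1]
    - [0, 0, 1, 0, 1]
    - [0, 0, 1, 0, 1]

```text
time_s: 17.25
ee_pos: [0.6163, -0.0989, 0.1653]
eef_rot: [-0.0, 0.214, 0.977, -0.0]
ft_force: [-0.8, -0.7, 0.1]
finger_gap: 0.0001
grasp_force: 0.0
```

Call:
send_rows:
  motion:
    - [0, 0, 1, 0, 1]
    - [0, 0, 0.8, 0, 1]
    - [0, 0, 0.2, 0, 1]
    - [0, 0, 0, 0, 1]

```text
time_s: 17.75
ee_pos: [0.6165, -0.099, 0.1166]
eef_rot: [0.0, 0.214, 0.977, -0.0]
ft_force: [-0.1, 0.6, -0.1]
finger_gap: -0.0001
grasp_force: 0.0
```

```bash
python3 - <<'E'
from workcell import *
from h import *
o=get_obs();print(o["ee_pos"],o["ft_force"],o["finger_gap"])
ex=np.array([.908,-.419,0]);print("prop x",(o["ee_pos"]-[.482,-.0377,0])@ex,"y",(o["ee_pos"]-[.482,-.0377,0])@np.array([.419,.908,0]))
c=read_camera("scene");t=read_camera("top")
a=cv2.resize(c["color"][170:310,250:390],None,fx=3,fy=3,interpolation=2)
b=cv2.resize(t["color"][160:260,300:400],None,fx=3.8,fy=4.2,interpolation=2)
cv2.imwrite("pics/s3.png",np.hstack([a,b])[:,:,::-1])
E
```

```text
[ 0.6165379  -0.09902784  0.1166292 ] [-0.12993884  0.63679288 -0.14573933] -9.675606828031354e-05
prop x 0.14785677528764413 y 0.000685700090536505
```

View pics/s3.png

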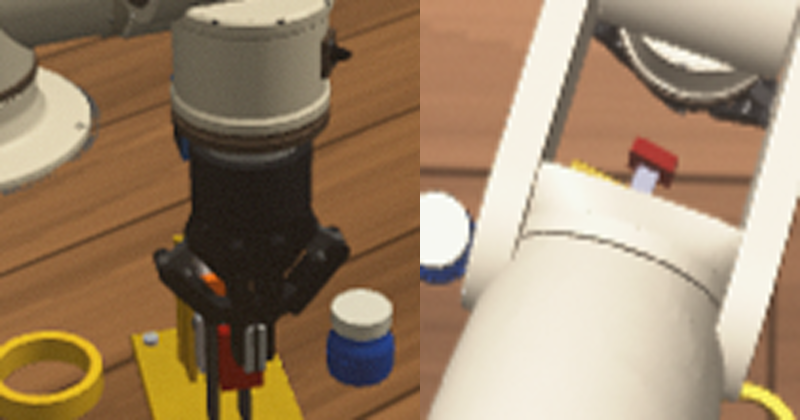

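The picture shows the shut fingertips standing beyond the red tab, centred on it and overlapping it in height. Now I push.

Call:
send_rows:
  motion:
    - [0.4, 0, 0, 0, 1]
    - [0.3, 0, 0, 0, 1]
    - [0.1, 0, 0, 0, 1]
    - [0, 0, 0, 0, 1]

```text
time_s: 18.35
ee_pos: [0.5982, -0.0906, 0.1166]
eef_rot: [0.0, 0.214, 0.977, -0.0]
ft_force: [-0.4, -1.1, -0.9]
finger_gap: 0.0
grasp_force: 0.0
```

Call:
send_rows:
  motion:
    - [0.06, 0, 0, 0, 1]
    - [0.06, 0, 0, 0, 1]
    - [0.06, 0, 0, 0, 1]
    - [0.06, 0, 0, 0, 1]
    - [0.06, 0, 0, 0, 1]

```text
time_s: 18.98
ee_pos: [0.5915, -0.0876, 0.1163]
eef_rot: [0.0, 0.214, 0.977, -0.0]
ft_force: [2.0, -1.4, -1.7]
finger_gap: -0.0001
grasp_force: 1.3
```

Call:
send_rows:
  motion:
    - [0.06, 0, 0, 0, 1]
    - [0.06, 0, 0, 0, 1]
    - [0.06, 0, 0, 0, 1]
    - [0.06, 0, 0, 0, 1]
    - [0.06, 0, 0, 0, 1]

```text
time_s: 19.6
ee_pos: [0.5846, -0.0844, 0.1163]
eef_rot: [-0.0, 0.214, 0.977, -0.0]
ft_force: [1.7, -1.7, -0.9]
finger_gap: -0.0001
grasp_force: 1.3
```

Call:
send_rows:
  motion:
    - [0.06, 0, 0, 0, 1]
    - [0.06, 0, 0, 0, 1]
    - [0.06, 0, 0, 0, 1]
    - [0.06, 0, 0, 0, 1]
    - [0.06, 0, 0, 0, 1]

```text
time_s: 20.23
ee_pos: [0.5778, -0.0813, 0.1163]
eef_rot: [-0.0, 0.214, 0.977, -0.0]
ft_force: [2.0, -1.6, -1.0]
finger_gap: 0.0002
grasp_force: 1.3
```

Call:
send_rows:
  motion:
    - [0.03, 0, 0, 0, 1]
    - [0.03, 0, 0, 0, 1]
    - [0.03, 0, 0, 0, 1]
    - [0.03, 0, 0, 0, 1]
    - [0.03, 0, 0, 0, 1]

```text
time_s: 20.85
ee_pos: [0.5744, -0.0797, 0.1163]
eef_rot: [-0.0, 0.214, 0.977, -0.0]
ft_force: [2.0, -1.4, -0.5]
finger_gap: -0.0002
grasp_force: 1.3
```

Call:
send_rows:
  motion:
    - [0.03, 0, 0, 0, 1]
    - [0.03, 0, 0, 0, 1]
    - [0.02, 0, 0, 0, 1]
    - [0, 0, 0, 0, 1]

```text
time_s: 21.35
ee_pos: [0.5726, -0.0789, 0.1163]
eef_rot: [-0.0, 0.214, 0.977, -0.0]
ft_force: [1.6, -1.5, -0.6]
finger_gap: 0.0004
grasp_force: 1.0
```

Call:
send_rows:
  motion:
    - [0.02, 0, 0, 0, 1]
    - [0.02, 0, 0, 0, 1]
    - [0, 0, 0, 0, 1]

```text
time_s: 21.72
ee_pos: [0.5717, -0.0784, 0.1163]
eef_rot: [-0.0, 0.214, 0.977, -0.0]
ft_force: [1.4, -1.3, -1.0]
finger_gap: -0.0002
grasp_force: 1.1
```

Call:
send_rows:
  motion:
    - [0.02, 0, 0, 0, 1]
    - [0.02, 0, 0, 0, 1]
    - [0, 0, 0, 0, 1]

```text
time_s: 22.1
ee_pos: [0.5708, -0.078, 0.1163]
eef_rot: [-0.0, 0.214, 0.977, -0.0]
ft_force: [1.8, -0.9, -1.1]
finger_gap: -0.0002
grasp_force: 1.1
```

Call:
send_rows:
  motion:
    - [0.02, 0, 0, 0, 1]
    - [0.02, 0, 0, 0, 1]
    - [0, 0, 0, 0, 1]

```text
time_s: 22.48
ee_pos: [0.5704, -0.0779, 0.1164]
eef_rot: [0.001, 0.214, 0.977, -0.0]
ft_force: [6.2, -3.4, -2.3]
finger_gap: -0.0001
grasp_force: 3.7
```

Call:
send_rows:
  motion:
    - [0.02, 0, 0, 0, 1]
    - [0, 0, 0, 0, 1]

```text
time_s: 22.72
ee_pos: [0.5702, -0.0777, 0.1168]
eef_rot: [0.001, 0.214, 0.977, -0.0]
ft_force: [6.9, -3.8, 0.8]
finger_gap: 0.0002
grasp_force: 3.0
```

Call:
send_rows:
  motion:
    - [0.02, 0, 0, 0, 1]
    - [0, 0, 0, 0, 1]

```text
time_s: 22.98
ee_pos: [0.5699, -0.0776, 0.117]
eef_rot: [0.001, 0.214, 0.977, -0.0]
ft_force: [8.9, -4.2, 1.2]
finger_gap: -0.0003
grasp_force: 3.8
```

Call:
send_rows:
  motion:
    - [-0.1, 0, 0, 0, 1]
    - [-0.4, 0, 0, 0, 1]
    - [-0.6, 0, 0, 0, 1]
    - [-0.5, 0, 0, 0, 1]
    - [0, 0, -1, 0, 1]

```text
time_s: 23.6
ee_pos: [0.6055, -0.0943, 0.1394]
eef_rot: [-0.002, 0.214, 0.977, 0.0]
ft_force: [0.0, 0.1, 0.5]
finger_gap: 0.0002
grasp_force: 0.0
```

Call:
send_rows:
  motion:
    - [0, 0, -1, 0, 1]
    - [-0.5, 0, -1, 0, 1]
    - [-0.5, 0, -1, 0, 1]
    - [-0.5, 1, -1, 0, 1]
    - [0, 1, -1, 0, 1]

```text
time_s: 24.22
ee_pos: [0.6615, -0.0643, 0.2665]
eef_rot: [-0.0, 0.214, 0.977, -0.0]
ft_force: [-0.1, 0.7, -1.1]
finger_gap: -0.0002
grasp_force: 0.0
```

Call:
send_rows:
  motion:
    - [0, 1, 0, 0, 1]
    - [0, 1, 0, 0, 1]
    - [0, 1, 0, 0, 1]
    - [0, 0, 0, 0, 1]
    - [0, 0, 0, 0, 1]

```text
time_s: 24.85
ee_pos: [0.6916, 0.0041, 0.2658]
eef_rot: [-0.0, 0.214, 0.977, -0.0]
ft_force: [0.9, -0.1, -0.4]
finger_gap: -0.0001
grasp_force: 0.0
```

```bash
python3 - <<'E'
from workcell import *
from h import *
c=read_camera("scene");t=read_camera("top");s0=load("scene0")
red=lambda i,r:big(mask(i,(0,150,60),(6,255,255),r)|mask(i,(174,150,60),(180,255,255),r))
for i in(s0["color"],c["color"]):
    p=red(i,(305,255,350,310));print(p.min(0),p.max(0))
o=np.array([.482,-.0377,.122])
for L in(.005,.027,.03):print(L,proj(s0,o+(.116-L)*np.array([.908,-.419,0])).round(1))
a=cv2.resize(c["color"][170:310,250:390],None,fx=3,fy=3,interpolation=2)
b=cv2.resize(t["color"][160:260,300:400],None,fx=3.8,fy=4.2,interpolation=2)
cv2.imwrite("pics/s4.png",np.hstack([a,b])[:,:,::-1])
E
```

```text
[322 277] [336 299]
[320 270] [334 291]
0.005 [330.  281.1]
0.027 [327.8 274.9]
0.03 [327.5 274.1]
```

View pics/s4.png

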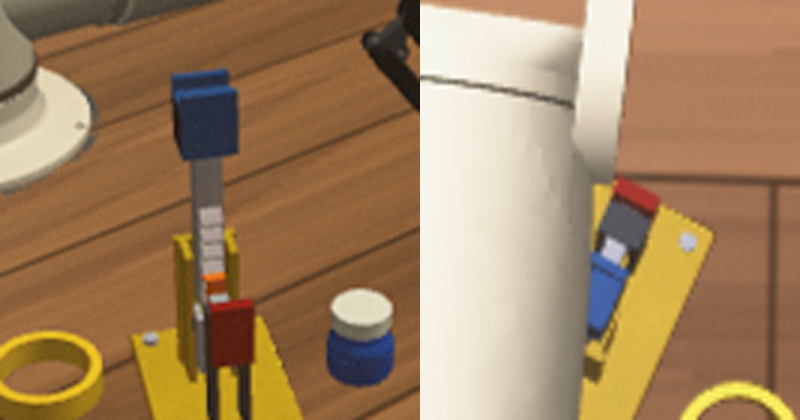

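The tab moved 7 pixels up the scene image, which matches full travel, and it is now close against the pawl bracket. The column still shows four teeth above the pawl, the robot is clear, and the jar and tape have not moved.

```bash
python3 -c "
from workcell import *
print(job_done())"
```

```text
the job is handed in; nothing more can be done
None
```

The job is handed in (no verdict was returned): the column rests on the pawl at the fourth notch (about 64 mm), the lock tab is pushed in to its stop, and the robot is clear, with no bystanders touched.

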